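# Check-weigh gas cartridges on a trip balance and sort them

## Task

The two gas cartridges on the steel service tray look alike but may not be equally full. Weigh them one after the other on the empty pan of the balance, letting go of each until the beam has come to rest, and stand the first away upright before you take the second: a cartridge that outweighs the check weight on the other pan goes in the rack with the three compartments, a lighter one in the plain bin (both may turn out heavy, or both light). Set them down on the pan gently, keep the check weight on its pan, and leave the dispenser, solder reel, flux jar and multimeter where they are.

Things in the scene. Friction and masses are not known exactly. Their poses are not given: they have to be found in the camera images.
- cartridge1_mid (a point): Gas cartridge: a bare aluminium bottle 120 mm tall that stands on its flat base; straight wall 46 mm in diameter up to 93 mm above the base, then a rounded shoulder and a 19 mm neck (22 mm collar) from 107 to 120 mm. It weighs between 225 and 390 g and its weight cannot be seen. The point is on its axis, half-way up, 60 mm above the base; z points up along the axis.
- cartridge2_mid (a point): Another gas cartridge, the same shape as cartridge1, of its own unknown weight; point on its axis 60 mm above its base.
- load_pan_top (a point): Centre of the top face of the empty (load) pan of the balance, a flat steel disc 130 mm in diameter and 4 mm thick. The pan always stays level and rises and falls with the beam; with nothing on it, it is up at its stop, 10 mm above its mid height. It weighs correctly wherever on the pan the load stands.
- beam (a joint): Tilt of the balance beam, in rad: 0 is level, positive when the load pan is down (load heavier than the check weight), negative when it is up. Stops at -0.1 and +0.1 (both pans move 10 mm up or down). It reads about 0.047 per 10 g of difference and comes to rest about a second after a change. A pointer 73 mm long over the beam's middle leans the same way in front of a graduated white plate.
- balance: Grey two-pan trip balance, fixed: cast base 300 x 104 mm, beam along its x axis, load pan 105 mm from the middle towards its -x end, check weight pan 105 mm towards +x. Origin at the middle of its underside, z up. With a level beam the pan tops are 106 mm above the origin; the pointer's plate, 62 mm wide along x, stands at the middle, up to 156 mm high.
- weight_pan_top (a point): Centre of the top face of the other pan (also 130 mm in diameter), which carries the check weight.
- load_pan: The load pan itself, with its stem; origin on the beam's end bearing, 32 mm below the pan's top face.
- check_weight_mid (a point): Check weight, 300 g: a brass knob weight 38 mm in diameter and 55 mm tall, standing loose on the other pan. A cartridge within 10 g of it may be put in either place. Point on its axis, half-way up.
- rack: Rack: a grey plastic open tray, fixed, 250 x 95 mm outside, walls 45 mm high and 4 mm thick, divided by two cross walls 37 mm high into three compartments in a row along its x axis, each about 78 x 87 mm. Origin at the middle of its underside, floor 4 mm above it. It and the bin lie side by side on the robot's right and may have changed places.
- rack_pocket1 (a point): Centre of the floor of the rack's first compartment (82 mm to the -x side of the middle).
- rack_pocket2 (a point): Centre of the floor of the rack's middle compartment.
- rack_pocket3 (a point): Centre of the floor of the rack's third compartment (82 mm to the +x side).
- bin: Bin for the light cartridges: a grey plastic open tray, fixed, of the same outline as the rack (250 mm along its x axis, 95 mm along y) but undivided, with walls 60 mm high and 4 mm thick. Origin at the middle of its underside.
- bin_floor (a point): Centre of the bin's floor, 4 mm above its origin. Cartridges fit in a row along x, about 82 mm apart.
- service_tray: Flat stainless tray, fixed, 290 mm along its x by 225 mm along y, floor 3 mm thick, rim 12 mm high; the cartridges, the dispenser, the reel and the flux jar stand on it about 90 mm apart in no fixed order. Origin at the middle of its underside.
- dispenser_mid (a point): Solvent dispenser, loose, not to be moved: white plastic bottle 60 mm in diameter, 124 mm tall, with a dished steel top 58 mm across. Point on its axis, 62 mm above its base.
- solder_reel_mid (a point): Solder reel, loose, not to be moved: standing on its flange, 62 mm in diameter, 60 mm tall. Point on its axis, half-way up.
- flux_jar_mid (a point): Flux jar, loose, not to be moved: squat amber jar 58 mm in diameter with a black screw lid, 84 mm tall. Point on its axis, half-way up.
- multimeter: Grey multimeter lying on the mat beyond the tray, not to be moved: 80 x 176 x 36 mm, long along its y. Origin at the middle of its underside.
There are look-alikes about, which are no part of the job. What is shaped like the part that bears cartridge2_mid but green, purple or turquoise is not meant.

How it is judged:
By the outcome, as a careful person would: the job done as asked, in the order asked, and still so for the second after the job is handed in, with the robot touching nothing.
It also fails if it takes over 61 s, if anything falls off the work surface, if the arm or the gripper's body presses on something with over 40 N, if the wrist force passes 120 N, or if a joint passes its speed limit or range.

## Robot

A 6-joint arm with a two-finger parallel gripper is mounted at the origin on the work surface. World frame = base frame: x ahead of the robot, y to its left, z up, the work surface at z = 0. Lengths are in m, angles in rad, forces in N, time in s.
With the tool pointing down it reaches from about 0.425 to 0.95 m from the base axis. Payload 3.5 kg.
Tool frame: the origin (TCP) lies at the very end of the fingers, on their centre line; the grasp point (between the pads) lies 19 mm behind it (ctrl.grip_point_offset is the distance from the TCP to the grasp point, in m); z points along the fingers, y is the line along which they close (so a half turn about z gives the same grasp; the last joint's range is limited). The gripper opens to 85 mm and grips with 20 to 120 N. Pads are 22 mm wide; open, the fingers measure 114 mm over their backs; the gripper's body (76 mm by 85 mm) begins 54 mm behind the grasp point. The pads swing forward as they close: fully open they stand 13 mm farther back than shut.
Start: joints at [1.054, 0.286, 1.577, -0, 1.279, -0.15], TCP at [0.242, 0.63, 0.231] pointing down, gripper open.
Joint ranges: [-2.77, 2.77], [-0.9, 2.22], [0.21, 2.48], [-1.53, 4.67], [0.24, 2.81], [-2.84, 2.84]. Speed limits (rad/s): [2.79, 2.79, 3.14, 3.14, 3.14, 3.14].

## Interface

Orientations are given as a unit quaternion [x, y, z, w].
In Python, from plant import ctrl gives the robot as it stands. The module is installed in compiled form; this text tells all that it offers.
- The arm moves only by the shell command python3 -m pendant 'ROWS' [OPENING] [FORCE]. ROWS is JSON, a list of rows, each an object of numbers: "dx", "dy", "dz": the shift along the tool's x, y, z in cm; "twist": the turn about the tool's z in degrees. A call has 1 to 10 rows; each row is the pose to reach, as a shift and turn from the pose commanded when the call began, along the tool's axes at that moment; what a row does not reach only later rows make up. A row lasts 1/8 s, in which the tool goes at most 62.5 mm and 10.7 degrees, less where a joint would pass 70% of its speed; a pose out of reach is approached as far as the arm can. A call with a gripper value outside its range is refused whole. OPENING is the opening in per cent of the stroke, from 0 (shut) to 100 (fully open), set as the call begins (- or left out, the last holds). The fingers move at their own pace and stop on an object; FORCE is the grip in N (left out, the last holds). Time passes only in rows, so rows that repeat a pose let the fingers close. It gives the time, the measured TCP pose, the force, the opening and the grip force at its end, in the units of the state.
- ctrl.get_state(): the state, without advancing time (a new reading comes with each control period).
- ctrl.read_camera(name): name is "side" or "top"; returns a dict with "img" (420x560x3 uint8, red, green, blue), "depth" (420x560 float32, m along the optical axis (not along the pixel's ray), 0 where there is no reading), "camera_matrix" (3x3 intrinsics, pixels), "distortion" ([k1, k2, p1, p2, k3] as OpenCV has them; the pictures are not rectified), "xyz" and "rotation" of the camera in the world. Camera axes: x right, y up, looking along -z (the intrinsics and any distortion apply to the point x, -y, -z); pixel columns grow to the right and rows downward; lengths in m; the calibration is good to about 2 mm. A picture is of the moment at which its call begins.
- ctrl.sign_off(): hands the job in; it is judged then, once.
The state is a dict: "time": time; "qpos": joint angles; "dq": joint speeds; "joint_efforts": joint torques, N m; "eef_pos": TCP position; "tcp_rot": TCP orientation; "contact_force": force on the tool from outside, world axes, zero at the start; "wrist_torque": the same for the moment, N m; "opening": opening from 0.0 (shut) to 1.0 (fully open); "finger_force": force on a finger pad.
Only numpy, scipy, OpenCV 4.12 (cv2) and the standard library are available. Lean on these libraries where they do the work, as an engineer would, in place of code of your own. Each camera call takes 0.05 s, during which the arm holds its last target. There are 200 camera calls.

## Working session

There is one attempt and no reset: what is moved stays moved. The work goes in short steps, Python scripts to look and compute and a shell command to move; the robot and the scene stay as the last step left them, time stands still between calls to the robot, and variables do not carry over. Pictures are saved under pics/ and viewed, at most 10 in all, crops included, and the job is handed in when it is done.

```bash
mkdir -p pics; cat > h.py <<'E'
import numpy as np, cv2
from plant import ctrl
def snap(n,f=None):
    c=ctrl.read_camera(n); np.savez(f'/tmp/{n}.npz',**{k:np.array(v) for k,v in c.items()})
    if f: cv2.imwrite(f'pics/{f}.png',cv2.cvtColor(c['img'],cv2.COLOR_RGB2BGR))
    return c
def load(n): return dict(np.load(f'/tmp/{n}.npz'))
def rot(c):
    R=np.array(c['rotation'],float)
    if R.shape==(4,):
        from scipy.spatial.transform import Rotation as Q; R=Q.from_quat(R).as_matrix()
    return R
def cloud(c):
    h,w=c['depth'].shape
    g=np.stack(np.meshgrid(np.arange(w),np.arange(h)),-1).reshape(-1,1,2).astype(np.float64)
    n=cv2.undistortPoints(g,np.array(c['camera_matrix'],float),np.array(c['distortion'],float)).reshape(h,w,2)
    d=c['depth']
    p=np.stack([n[...,0]*d,-n[...,1]*d,-d],-1)
    P=p@rot(c).T+np.array(c['xyz']); P[d==0]=np.nan
    return P
def ray(c,u,v,z):
    n=cv2.undistortPoints(np.array([[[u,v]]],float),np.array(c['camera_matrix'],float),np.array(c['distortion'],float)).ravel()
    d=rot(c)@np.array([n[0],-n[1],-1]); o=np.array(c['xyz']); return o+d*(z-o[2])/d[2]
E
python3 - <<'E'
from h import *
for n in('top','side'):
    c=snap(n,n+'0'); print(n,c['xyz'],c['rotation'],c['camera_matrix'],c['distortion'])
s=ctrl.get_state();print(s); print(ctrl.grip_point_offset)
E
```

```text
top [ 0.44759458 -0.03395807  1.2960428 ] [ 0.04893179 -0.04467027 -0.70399367  0.70710901] [[430.48742664   0.         281.54606607]
 [  0.         430.48742664 222.22708741]
 [  0.           0.           1.        ]] [-0.13519959  0.          0.          0.          0.        ]
side [0.28788385 0.59559893 0.76591742] [-0.0944924   0.39141824  0.89197507 -0.20553206] [[408.07460251   0.         275.14688878]
 [  0.         408.07460251 206.44257764]
 [  0.           0.           1.        ]] [-0.07984708  0.          0.          0.          0.        ]
{'time': 0.1, 'qpos': array([ 1.05401192e+00,  2.87157637e-01,  1.57805987e+00, -6.42429351e-06,
        1.27859208e+00, -1.50000638e-01]), 'dq': array([ 0.0003272 , -0.00106249, -0.00355695,  0.00032695, -0.00066866,
        0.00092785]), 'joint_efforts': array([ 9.65677427e-04, -4.07295084e+01, -2.93700010e+01, -1.73945405e-04,
        3.41860679e-03, -2.41724030e-05]), 'eef_pos': array([0.24173717, 0.62958094, 0.23001593]), 'tcp_rot': array([ 1.82364598e-01,  9.83230352e-01, -1.04843951e-03, -3.59841258e-04]), 'contact_force': array([ 0.62650805, -0.93522052,  0.39634843]), 'wrist_torque': array([-0.00042678, -0.03134481,  0.01149227]), 'finger_force': 0.0, 'opening': 1.00372964811421}
0.0187
```

View pics/top0.png

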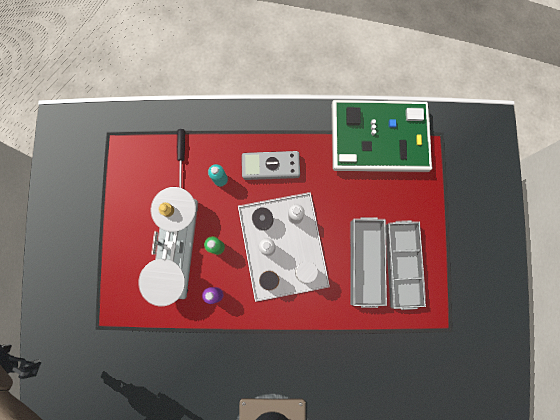

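View pics/side0.png

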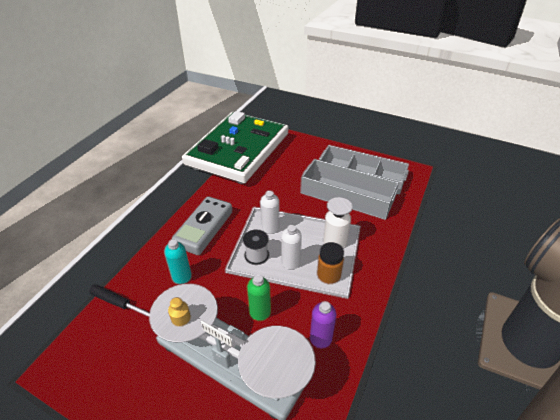

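Top view: cartridges at (296,213) and (266,246), dispenser (306,272), reel (263,217), jar (269,281). The load pan is at (162,282), the weight at (166,209), the bin at (370,262) and the rack at (407,265). The side view agrees, with the load pan at (276,360).

```bash
python3 - <<'E'
from h import *
T=load('top');S=load('side');P=cloud(T);Q=cloud(S)
for nm,c,C,(u,v) in [('c1',T,P,(296,213)),('c2',T,P,(266,246)),('disp',T,P,(306,272)),('reel',T,P,(263,217)),('jar',T,P,(269,281)),('pan',T,P,(162,282)),('wpan',T,P,(185,205)),('wt',T,P,(166,209)),('green',T,P,(213,245)),('pur',T,P,(211,296)),('turq',T,P,(217,172)),('plate',T,P,(172,245)),('binfl',T,P,(370,262)),('rackfl',T,P,(407,265)),('tray',T,P,(285,235)),('mm',T,P,(270,165)),
 ('Sc1',S,Q,(269,196)),('Sc2',S,Q,(291,230)),('Span',S,Q,(276,360))]:
    print(nm,np.round(C[v,u],3))
# tops of clusters: centroid of points with height bands from both cams
A=np.concatenate([P.reshape(-1,3),Q.reshape(-1,3)]);A=A[~np.isnan(A).any(1)]
m=(A[:,0]>.3)&(A[:,0]<.75)&(abs(A[:,1])<.6)
print('pan pts')
for n,C in(('top',P),('side',Q)):
  for nm,x,y in (('load',P[282,162,0],P[282,162,1]),):
    B=C.reshape(-1,3);k=(np.hypot(B[:,0]-x,B[:,1]-y)<.09)&(B[:,2]>.1)&(B[:,2]<.13)
    print(n,nm,k.sum(),B[k].min(0),B[k].max(0),np.median(B[k],0))
  for nm,(u,v) in (('c1',(296,213)),('c2',(266,246))):
    x,y=P[v,u,:2];B=C.reshape(-1,3);k=(np.hypot(B[:,0]-x,B[:,1]-y)<.035)&(B[:,2]>.112);print(n,nm,k.sum(),B[k].min(0),B[k].max(0),B[k].mean(0))
    k=(np.hypot(B[:,0]-x,B[:,1]-y)<.04)&(B[:,2]>.03)&(B[:,2]<.09)
    from scipy.optimize import least_squares
    if k.sum()>10:
      D=B[k];r=least_squares(lambda p:np.hypot(D[:,0]-p[0],D[:,1]-p[1])-.023,[x,y],loss='soft_l1',f_scale=.002);print('  fit',k.sum(),r.x,np.median(abs(r.fun)))
# walls
B=P.reshape(-1,3)
for nm,(u,v),z in(('bin',(370,262),.06),('rack',(407,265),.045)):
    f=P[v,u];
    k=(abs(B[:,0]-f[0])<.15)&(abs(B[:,1]-f[1])<.07)&(abs(B[:,2]-z)<.006)
    print(nm,k.sum(),cv2.minAreaRect(B[k][:,:2].astype(np.float32)))
k=(abs(B[:,2]-.012)<.004)&(abs(B[:,0]-P[235,285,0])<.2)&(abs(B[:,1]-P[235,285,1])<.2)
print('rackouter via pixels')
for (u,v),z in [((354,219),.06),((386,220),.06),((353,305),.06),((386,306),.06),((389,222),.045),((420,223),.045),((394,307),.045),((425,307),.045)]: print((u,v),np.round(ray(T,u,v,z),3))
E
```

```text
c1 [ 0.63  -0.066  0.122]
c2 [0.538 0.016 0.126]
disp [ 0.468 -0.093  0.128]
reel [0.627 0.028 0.065]
jar [0.443 0.008 0.086]
pan [0.437 0.302 0.115]
wpan [0.657 0.251 0.09 ]
wt [0.636 0.29  0.146]
green [0.54  0.162 0.119]
pur [0.401 0.164 0.121]
turq [0.748 0.157 0.115]
plate [0.542 0.285 0.087]
binfl [ 0.5   -0.292  0.006]
rackfl [ 0.491 -0.406  0.004]
tray [ 0.581 -0.036  0.008]
mm [0.787 0.009 0.046]
Sc1 [ 0.631 -0.059  0.123]
Sc2 [0.535 0.025 0.127]
Span [0.434 0.306 0.119]
pan pts
top load 1689 [0.37425752 0.23883653 0.11055611] [0.50077575 0.368599   0.12409671] [0.43784152 0.30314993 0.11767211]
top c1 62 [ 0.6227482  -0.08041629  0.11232414] [ 0.65107244 -0.0552625   0.12704828] [ 0.63569536 -0.06652615  0.11993014]
  fit 41 [ 0.63741623 -0.06711912] 0.00022721178979001957
top c2 62 [0.5277849  0.00232855 0.11211975] [0.55564944 0.02988058 0.12972525] [0.53999085 0.01571612 0.12067336]
  fit 16 [0.54067793 0.01608361] 0.00016555927510331428
side load 4338 [0.37046455 0.23904581 0.11376103] [0.49850373 0.36923124 0.12337732] [0.43307116 0.30868616 0.11870258]
side c1 76 [ 0.
[... 163 characters left out ...]
0315
side c2 98 [0.52257609 0.00646778 0.11205362] [0.54998286 0.03422376 0.12786403] [0.53568658 0.01949375 0.11989174]
  fit 333 [0.53766453 0.01499298] 0.0005359522540930167
bin 435 ((0.4978450536727905, -0.27978426218032837), (0.096614308655262, 0.2577390968799591), 89.22101593017578)
rack 482 ((0.49201586842536926, -0.39291149377822876), (0.25742125511169434, 0.09822702407836914), 2.171130657196045)
rackouter via pixels
(354, 219) [ 0.623 -0.237  0.06 ]
(386, 220) [ 0.62  -0.331  0.06 ]
(353, 305) [ 0.375 -0.231  0.06 ]
(386, 306) [ 0.372 -0.326  0.06 ]
(389, 222) [ 0.616 -0.343  0.045]
(420, 223) [ 0.614 -0.437  0.045]
(394, 307) [ 0.368 -0.353  0.045]
(425, 307) [ 0.367 -0.445  0.045]
```

```bash
python3 - <<'E'
import cv2
a=cv2.imread('pics/top0.png')[190:320,130:440]; cv2.imwrite('pics/crop1.png',cv2.resize(a,(775,325),interpolation=cv2.INTER_CUBIC))
E
```

```text
(no output)
```

View pics/crop1.png

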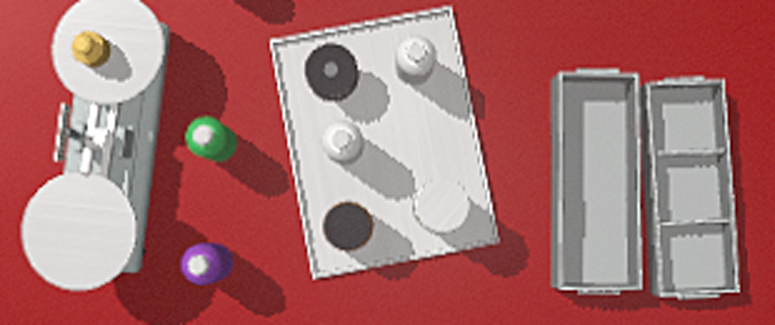

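```bash
cat > go.py <<'E'
import sys
from h import *
from scipy.spatial.transform import Rotation as Q
s=ctrl.get_state(); d=np.array([float(a) for a in sys.argv[1:4]])-s['eef_pos']
R=Q.from_quat(s['tcp_rot']).as_matrix()
print('shift cm',np.round(R.T@d*100,2),'len',np.linalg.norm(d),'t',s['time'],'F',s['contact_force'].round(1))
E
python3 go.py .539 .0155 .231
python3 -m pendant '[{"dx":-24.8,"dy":-23.3},{"dx":-24.8,"dy":-23.3},{"dx":-24.8,"dy":-23.3},{"dx":-49.7,"dy":-46.6},{"dx":-49.7,"dy":-46.6},{"dx":-49.7,"dy":-46.6},{"dx":-49.7,"dy":-46.6},{"dx":-49.7,"dy":-46.6},{"dx":-49.7,"dy":-46.6},{"dx":-49.7,"dy":-46.6}]' 100 40
python3 go.py .539 .0155 .231
```

```text
shift cm [-4.977e+01 -4.666e+01 -1.000e-02] len 0.6822474295091402 t 0.1 F [ 0.6 -0.9  0.4]
shift cm [-4.977e+01 -4.666e+01 -1.000e-02] len 0.6822474295091402 t 0.1 F [ 0.6 -0.9  0.4]$[0]: bad value
```

```bash
python3 -m pendant '[{"dx":-24.8,"dy":-23.3,"dz":0,"twist":0},{"dx":-24.8,"dy":-23.3,"dz":0,"twist":0},{"dx":-24.8,"dy":-23.3,"dz":0,"twist":0},{"dx":-49.7,"dy":-46.6,"dz":0,"twist":0},{"dx":-49.7,"dy":-46.6,"dz":0,"twist":0},{"dx":-49.7,"dy":-46.6,"dz":0,"twist":0},{"dx":-49.7,"dy":-46.6,"dz":0,"twist":0},{"dx":-49.7,"dy":-46.6,"dz":0,"twist":0},{"dx":-49.7,"dy":-46.6,"dz":0,"twist":0},{"dx":-49.7,"dy":-46.6,"dz":0,"twist":0}]' 100 40
python3 go.py .539 .0155 .231
```

```text
time: 1.35
eef_pos: [0.5146, 0.0656, 0.2311]
tcp_rot: [0.182, 0.983, 0.0, -0.0]
contact_force: [0.6, -0.1, -0.5]
opening: 1.003
finger_force: 0.0
shift cm [-4.07 -3.8   0.01] len 0.05571750015089282 t 1.35 F [ 0.6 -0.1 -0.5]
```

```bash
python3 -m pendant '[{"dx":-4.1,"dy":-3.8,"dz":0,"twist":0},{"dx":-4.1,"dy":-3.8,"dz":0,"twist":0},{"dx":-4.1,"dy":-3.8,"dz":5,"twist":0},{"dx":-4.1,"dy":-3.8,"dz":9,"twist":0},{"dx":-4.1,"dy":-3.8,"dz":13,"twist":0},{"dx":-4.1,"dy":-3.8,"dz":16,"twist":0},{"dx":-4.1,"dy":-3.8,"dz":17,"twist":0},{"dx":-4.1,"dy":-3.8,"dz":17,"twist":0}]' 100 40
python3 -m pendant '[{"dx":0,"dy":0,"dz":0,"twist":0},{"dx":0,"dy":0,"dz":0,"twist":0},{"dx":0,"dy":0,"dz":0,"twist":0},{"dx":0,"dy":0,"dz":0,"twist":0},{"dx":0,"dy":0,"dz":0,"twist":0}]' 40 40
```

```text
time: 2.35
eef_pos: [0.5385, 0.0181, 0.0611]
tcp_rot: [0.182, 0.983, 0.0, -0.001]
contact_force: [0.3, 0.2, 0.7]
opening: 1.003
finger_force: 0.0
time: 2.98
eef_pos: [0.54, 0.017, 0.063]
tcp_rot: [0.182, 0.983, -0.0, 0.001]
contact_force: [-1.1, -1.0, 6.6]
opening: 0.527
finger_force: 41.0
```

```bash
python3 -m pendant '[{"dx":0,"dy":0,"dz":-1,"twist":0},{"dx":0,"dy":0,"dz":-4,"twist":0},{"dx":0,"dy":0,"dz":-8,"twist":0},{"dx":0,"dy":0,"dz":-12,"twist":0},{"dx":0,"dy":0,"dz":-16,"twist":0},{"dx":0,"dy":0,"dz":-17,"twist":0},{"dx":0,"dy":0,"dz":-17,"twist":0}]'
python3 go.py .436 .305 .231
```

```text
time: 3.85
eef_pos: [0.5386, 0.0175, 0.2307]
tcp_rot: [0.182, 0.983, 0.0, -0.0]
contact_force: [-0.2, -0.7, -2.5]
opening: 0.528
finger_force: 41.5
shift cm [ 1.989e+01  2.316e+01 -2.000e-02] len 0.30527845439197865 t 3.85 F [-0.2 -0.7 -2.5]
```

```bash
python3 -m pendant '[{"dx":1.5,"dy":2,"dz":0,"twist":0},{"dx":5,"dy":6,"dz":0,"twist":0},{"dx":8.5,"dy":10,"dz":0,"twist":0},{"dx":12,"dy":14,"dz":0,"twist":0},{"dx":15.5,"dy":18,"dz":0,"twist":0},{"dx":18.5,"dy":21.5,"dz":0,"twist":0},{"dx":19.9,"dy":23.1,"dz":0,"twist":0},{"dx":19.9,"dy":23.1,"dz":2.5,"twist":0},{"dx":19.9,"dy":23.1,"dz":4,"twist":0},{"dx":19.9,"dy":23.1,"dz":4,"twist":0}]'
python3 - <<'E'
from h import *
c=snap('side'); a=cv2.cvtColor(c['img'],cv2.COLOR_RGB2BGR)[200:400,130:400]; cv2.imwrite('pics/s1.png',cv2.resize(a,None,fx=2.7,fy=2.7,interpolation=cv2.INTER_CUBIC))
print(ctrl.get_state()['contact_force'],ctrl.get_state()['eef_pos'])
P=cloud(c).reshape(-1,3);s=ctrl.get_state()['eef_pos']
k=(np.hypot(P[:,0]-s[0],P[:,1]-s[1])<.03)&(P[:,2]>.122)&(P[:,2]<.18);print(k.sum(),P[k,2].min(),np.percentile(P[k,2],[1,3,5]))
E
```

```text
time: 5.1
eef_pos: [0.4343, 0.3033, 0.1878]
tcp_rot: [0.183, 0.983, -0.002, -0.003]
contact_force: [0.7, -0.0, -2.3]
opening: 0.528
finger_force: 41.6
[ 0.24953403 -0.46810278 -2.21138486] [0.43533667 0.30365234 0.18958523]
349 0.12229779536284213 [0.13295518 0.1342383  0.1353111 ]
```

View pics/s1.png

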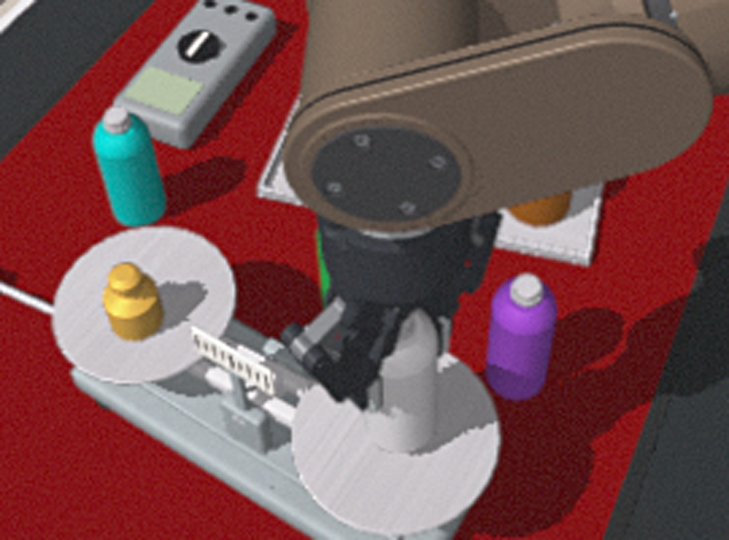

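The cartridge is held upright over the pan (base at about (400,440) in the crop), with a gap of roughly 14 mm. Lowering slowly.

```bash
python3 -m pendant '[{"dx":0,"dy":0,"dz":0.5,"twist":0},{"dx":0,"dy":0,"dz":0.9,"twist":0},{"dx":0,"dy":0,"dz":1.15,"twist":0},{"dx":0,"dy":0,"dz":1.3,"twist":0},{"dx":0,"dy":0,"dz":1.3,"twist":0}]'
python3 -m pendant '[{"dx":0,"dy":0,"dz":0.1,"twist":0},{"dx":0,"dy":0,"dz":0.1,"twist":0}]'
```

```text
time: 5.78
eef_pos: [0.436, 0.3043, 0.1783]
tcp_rot: [0.182, 0.983, -0.0, -0.0]
contact_force: [0.8, -0.1, -2.2]
opening: 0.522
finger_force: 41.7
time: 6.02
eef_pos: [0.436, 0.3044, 0.1773]
tcp_rot: [0.182, 0.983, -0.0, -0.0]
contact_force: [-0.7, -0.5, -2.4]
opening: 0.531
finger_force: 41.7
```

```bash
for i in 1 2; do python3 -m pendant '[{"dx":0,"dy":0,"dz":0.1,"twist":0},{"dx":0,"dy":0,"dz":0.1,"twist":0}]' | egrep 'pos|contact'; done
```

```text
eef_pos: [0.4361, 0.3044, 0.1765]
contact_force: [-0.3, 0.4, -1.8]
eef_pos: [0.4362, 0.3044, 0.1757]
contact_force: [-1.0, -0.6, 0.3]
```

```bash
python3 -m pendant '[{"dx":0,"dy":0,"dz":0,"twist":0},{"dx":0,"dy":0,"dz":0,"twist":0},{"dx":0,"dy":0,"dz":0,"twist":0}]' 80 40
python3 -m pendant '[{"dx":0,"dy":0,"dz":-2,"twist":0},{"dx":0,"dy":0,"dz":-6,"twist":0},{"dx":0,"dy":0,"dz":-10,"twist":0},{"dx":-5,"dy":-3,"dz":-12,"twist":0},{"dx":-10,"dy":-6,"dz":-12,"twist":0},{"dx":-15,"dy":-9,"dz":-12,"twist":0},{"dx":-15,"dy":-9,"dz":-12,"twist":0},{"dx":-15,"dy":-9,"dz":-12,"twist":0},{"dx":-15,"dy":-9,"dz":-12,"twist":0},{"dx":-15,"dy":-9,"dz":-12,"twist":0}]' 100
python3 - <<'E'
from h import *
c=snap('side'); a=cv2.cvtColor(c['img'],cv2.COLOR_RGB2BGR)[200:400,130:400]; cv2.imwrite('pics/s2.png',cv2.resize(a,None,fx=2.9,fy=2.9,interpolation=cv2.INTER_CUBIC))
P=cloud(c).reshape(-1,3)
for x,y,r in((.436,.305,.08),(.64,.275,.08)):
  k=(np.hypot(P[:,0]-x,P[:,1]-y)<r)&(P[:,2]>.09)&(P[:,2]<.128);print(k.sum(),np.median(P[k],0))
k=(np.hypot(P[:,0]-.436,P[:,1]-.305)<.045)&(P[:,2]>.14)&(P[:,2]<.2)
from scipy.optimize import least_squares
D=P[k];print(k.sum(),least_squares(lambda p:np.hypot(D[:,0]-p[0],D[:,1]-p[1])-.023,[.436,.305],loss='soft_l1',f_scale=.002).x)
E
```

```text
time: 6.9
eef_pos: [0.4361, 0.3044, 0.1754]
tcp_rot: [0.182, 0.983, 0.0, 0.0]
contact_force: [-0.0, 0.1, -0.3]
opening: 0.797
finger_force: 0.0
time: 8.15
eef_pos: [0.5432, 0.1676, 0.2955]
tcp_rot: [0.181, 0.983, 0.0, 0.0]
contact_force: [0.5, 0.1, -0.8]
opening: 1.001
finger_force: 0.0
3229 [0.42108423 0.32182517 0.11877736]
2739 [0.63455052 0.29107717 0.09772593]
490 [0.43442178 0.30247984]
```

View pics/s2.png

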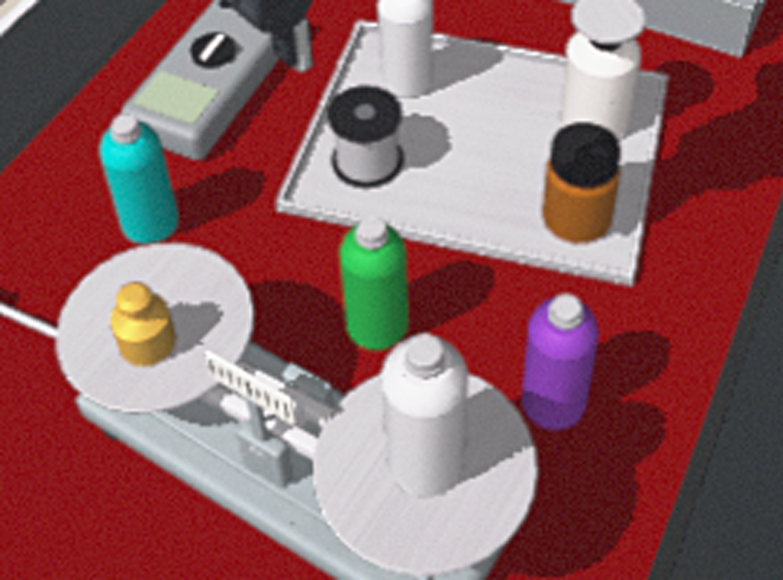

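The cartridge stands on the pan at (425,430), the pan is still up at its stop (0.119 m against 0.098 m for the other) and the beam leans fully towards the weight. So this one is light and goes in the bin.

```bash
python3 go.py .4355 .3035 .1755
python3 -m pendant '[{"dx":5,"dy":3,"dz":0,"twist":0},{"dx":10,"dy":6,"dz":0,"twist":0},{"dx":15,"dy":8.9,"dz":0,"twist":0},{"dx":15,"dy":8.9,"dz":0,"twist":0},{"dx":15,"dy":8.9,"dz":4,"twist":0},{"dx":15,"dy":8.9,"dz":8,"twist":0},{"dx":15,"dy":8.9,"dz":11,"twist":0},{"dx":15,"dy":8.9,"dz":12,"twist":0},{"dx":15,"dy":8.9,"dz":12,"twist":0}]'
python3 -m pendant '[{"dx":0,"dy":0,"dz":0,"twist":0},{"dx":0,"dy":0,"dz":0,"twist":0},{"dx":0,"dy":0,"dz":0,"twist":0},{"dx":0,"dy":0,"dz":0,"twist":0},{"dx":0,"dy":0,"dz":0,"twist":0}]' 40 30
python3 go.py .4355 .3035 .1755
```

```text
shift cm [14.92  8.85 12.  ] len 0.21095936861575973 t 8.2 F [-0.3  0.1 -0.6]
time: 9.32
eef_pos: [0.436, 0.3031, 0.1753]
tcp_rot: [0.183, 0.983, -0.0, -0.0]
contact_force: [0.9, -0.1, 0.4]
opening: 1.0
finger_force: 0.0
time: 9.95
eef_pos: [0.4361, 0.3036, 0.1757]
tcp_rot: [0.182, 0.983, 0.0, 0.001]
contact_force: [0.5, 0.4, 0.3]
opening: 0.528
finger_force: 32.3
shift cm [ 0.05 -0.03  0.02] len 0.000628711869591464 t 9.95 F [0.5 0.4 0.3]
```

```bash
python3 -m pendant '[{"dx":0,"dy":0,"dz":-1,"twist":0},{"dx":0,"dy":0,"dz":-4,"twist":0},{"dx":0,"dy":0,"dz":-7,"twist":0},{"dx":-1.5,"dy":-2,"dz":-8,"twist":7},{"dx":-4.5,"dy":-6,"dz":-8,"twist":16},{"dx":-7.5,"dy":-10,"dz":-8,"twist":26},{"dx":-11,"dy":-14,"dz":-8,"twist":36},{"dx":-14,"dy":-18,"dz":-8,"twist":46},{"dx":-17,"dy":-22,"dz":-8,"twist":56},{"dx":-19.6,"dy":-25,"dz":-8,"twist":66}]'
python3 go.py .45 -.28 .256
```

```text
time: 11.2
eef_pos: [0.5286, -0.002, 0.255]
tcp_rot: [0.691, 0.723, -0.0, -0.001]
contact_force: [0.7, -0.2, -2.2]
opening: 0.527
finger_force: 32.1
shift cm [-27.42  -9.11  -0.09] len 0.28890506673345484 t 11.2 F [ 0.7 -0.2 -2.2]
```

```bash
python3 -m pendant '[{"dx":-4,"dy":-1.3,"dz":0,"twist":0},{"dx":-8,"dy":-2.7,"dz":0,"twist":0},{"dx":-12,"dy":-4,"dz":0,"twist":0},{"dx":-16,"dy":-5.3,"dz":0,"twist":0},{"dx":-20,"dy":-6.6,"dz":0,"twist":0},{"dx":-24,"dy":-8,"dz":0,"twist":0},{"dx":-27.4,"dy":-9.1,"dz":0,"twist":0},{"dx":-27.4,"dy":-9.1,"dz":3,"twist":0},{"dx":-27.4,"dy":-9.1,"dz":6,"twist":0},{"dx":-27.4,"dy":-9.1,"dz":8,"twist":0}]'
python3 - <<'E'
from h import *
T=snap('top');a=cv2.cvtColor(T['img'],cv2.COLOR_RGB2BGR)[200:320,300:440]; cv2.imwrite('pics/t1.png',cv2.resize(a,None,fx=4,fy=4,interpolation=cv2.INTER_CUBIC))
E
python3 go.py .45 -.28 .062
```

```text
time: 12.45
eef_pos: [0.4512, -0.2778, 0.1732]
tcp_rot: [0.689, 0.725, 0.0, -0.002]
contact_force: [-0.9, 0.7, -1.0]
opening: 0.527
finger_force: 32.1
shift cm [-0.4   0.04 10.84] len 0.10851757659375671 t 12.5 F [-0.9 -0.5 -5.1]
```

View pics/t1.png

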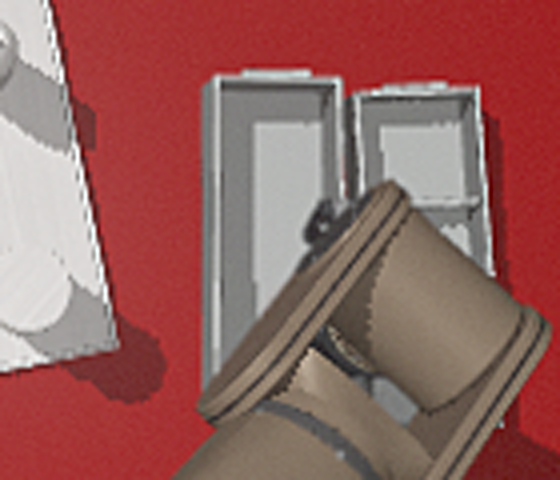

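The arm hides the cartridge, but the gripper is over the near half of the left tray (the bin), as computed.

```bash
python3 -m pendant '[{"dx":0,"dy":0,"dz":3,"twist":0},{"dx":0,"dy":0,"dz":6,"twist":0},{"dx":0,"dy":0,"dz":8.5,"twist":0},{"dx":0,"dy":0,"dz":9.8,"twist":0},{"dx":0,"dy":0,"dz":10.3,"twist":0},{"dx":0,"dy":0,"dz":10.4,"twist":0},{"dx":0,"dy":0,"dz":10.4,"twist":0}]'
for i in 1 2; do python3 -m pendant '[{"dx":0,"dy":0,"dz":0.15,"twist":0},{"dx":0,"dy":0,"dz":0.15,"twist":0}]' | egrep 'pos|contact'; done
```

```text
time: 13.38
eef_pos: [0.4529, -0.2791, 0.0724]
tcp_rot: [0.688, 0.725, 0.0, 0.001]
contact_force: [-0.8, -0.4, -2.9]
opening: 0.53
finger_force: 32.2
eef_pos: [0.4525, -0.2787, 0.0701]
contact_force: [0.0, -0.3, -3.1]
eef_pos: [0.4523, -0.2785, 0.0682]
contact_force: [0.6, -0.1, -1.8]
```

```bash
python3 -m pendant '[{"dx":0,"dy":0,"dz":0.2,"twist":0},{"dx":0,"dy":0,"dz":0.4,"twist":0},{"dx":0,"dy":0,"dz":0.4,"twist":0}]' | egrep 'pos|contact'
for i in 1 2; do python3 -m pendant '[{"dx":0,"dy":0,"dz":0.1,"twist":0},{"dx":0,"dy":0,"dz":0.1,"twist":0}]' | egrep 'pos|contact'; done
```

```text
eef_pos: [0.4525, -0.2788, 0.0647]
contact_force: [-1.5, 0.3, 0.7]
eef_pos: [0.4526, -0.2789, 0.0647]
contact_force: [-3.2, 2.4, 6.7]
eef_pos: [0.4527, -0.2791, 0.0647]
contact_force: [-5.0, 2.6, 12.1]
```

```bash
python3 -m pendant '[{"dx":0,"dy":0,"dz":-0.15,"twist":0},{"dx":0,"dy":0,"dz":-0.15,"twist":0},{"dx":0,"dy":0,"dz":-0.15,"twist":0},{"dx":0,"dy":0,"dz":-0.15,"twist":0}]' 85 30
python3 -m pendant '[{"dx":0,"dy":0,"dz":-2,"twist":0},{"dx":0,"dy":0,"dz":-6,"twist":0},{"dx":0,"dy":0,"dz":-11,"twist":0},{"dx":0,"dy":0,"dz":-15,"twist":0},{"dx":0,"dy":0,"dz":-15,"twist":0}]' 85
python3 go.py .635 -.0675 .215
```

```text
time: 15.25
eef_pos: [0.4523, -0.2785, 0.0635]
tcp_rot: [0.688, 0.725, -0.0, -0.0]
contact_force: [0.0, 0.2, -0.3]
opening: 0.855
finger_force: 0.0
time: 15.88
eef_pos: [0.4542, -0.2802, 0.2184]
tcp_rot: [0.688, 0.725, 0.0, 0.004]
contact_force: [-0.5, 0.1, 0.0]
opening: 0.851
finger_force: 0.0
shift cm [20.3  19.16  0.33] len 0.2791882420467377 t 15.875 F [-0.5  0.1  0. ]
```

```bash
python3 -m pendant '[{"dx":4.1,"dy":3.8,"dz":0,"twist":0},{"dx":8.1,"dy":7.7,"dz":0,"twist":0},{"dx":12.2,"dy":11.5,"dz":0,"twist":0},{"dx":16.2,"dy":15.3,"dz":0,"twist":0},{"dx":20.3,"dy":19.2,"dz":0,"twist":0},{"dx":20.3,"dy":19.2,"dz":0,"twist":0},{"dx":20.3,"dy":19.2,"dz":0,"twist":0}]'
python3 - <<'E'
from h import *
T=snap('top');a=cv2.cvtColor(T['img'],cv2.COLOR_RGB2BGR)[180:320,240:440]; cv2.imwrite('pics/t2.png',cv2.resize(a,None,fx=4,fy=4,interpolation=cv2.INTER_CUBIC))
print(ctrl.get_state()['qpos'])
E
python3 go.py .635 -.0675 .061
```

```text
time: 16.75
eef_pos: [0.6327, -0.0657, 0.2119]
tcp_rot: [0.688, 0.726, -0.001, -0.001]
contact_force: [-0.4, 0.7, -0.8]
opening: 0.85
finger_force: 0.0
[-2.63575675e-01  2.18671865e-01  1.69353791e+00 -4.03784937e-04
  1.23189138e+00 -3.15043814e-01]
shift cm [-0.14  0.27 15.13] len 0.151379954956388 t 16.8 F [ 0.3  0.2 -0.6]
```

View pics/t2.png

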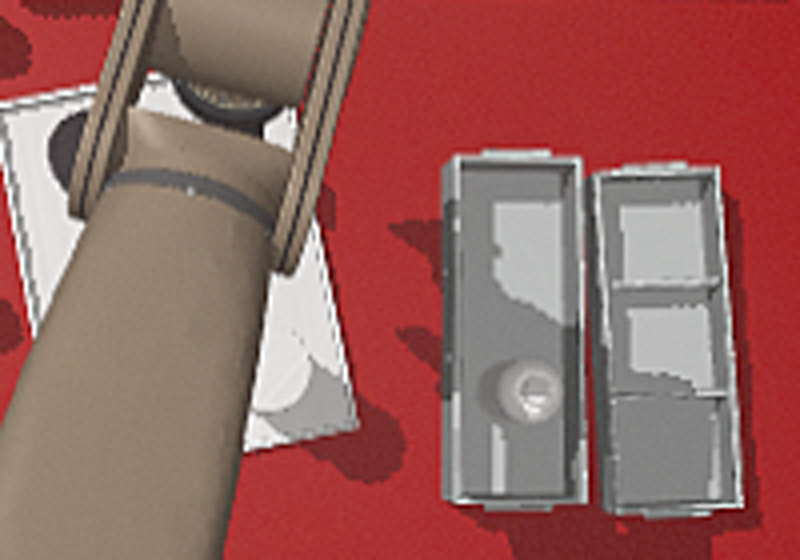

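The light cartridge stands upright in the bin at about (530,390) in the crop. Now the second one.

```bash
python3 -m pendant '[{"dx":0,"dy":0.2,"dz":4,"twist":0},{"dx":0,"dy":0.2,"dz":9,"twist":0},{"dx":0,"dy":0.2,"dz":13,"twist":0},{"dx":0,"dy":0.2,"dz":15,"twist":0},{"dx":0,"dy":0.2,"dz":15.2,"twist":0},{"dx":0,"dy":0.2,"dz":15.2,"twist":0}]' 85
python3 -m pendant '[{"dx":0,"dy":0,"dz":0,"twist":0},{"dx":0,"dy":0,"dz":0,"twist":0},{"dx":0,"dy":0,"dz":0,"twist":0},{"dx":0,"dy":0,"dz":0,"twist":0}]' 40 40
python3 -m pendant '[{"dx":0,"dy":0,"dz":-1,"twist":0},{"dx":0,"dy":0,"dz":-4,"twist":0},{"dx":0,"dy":0,"dz":-9,"twist":0},{"dx":0,"dy":0,"dz":-14,"twist":0},{"dx":0,"dy":0,"dz":-17,"twist":0},{"dx":0,"dy":0,"dz":-17,"twist":0},{"dx":0,"dy":0,"dz":-17,"twist":0}]'
python3 go.py .436 .305 .23
```

```text
time: 17.55
eef_pos: [0.6367, -0.0665, 0.0637]
tcp_rot: [0.689, 0.725, 0.001, 0.001]
contact_force: [0.0, -0.7, 0.5]
opening: 0.852
finger_force: 0.0
time: 18.05
eef_pos: [0.6368, -0.0661, 0.064]
tcp_rot: [0.688, 0.725, 0.001, 0.001]
contact_force: [-0.1, 0.7, 6.7]
opening: 0.528
finger_force: 42.1
time: 18.92
eef_pos: [0.6342, -0.0654, 0.2292]
tcp_rot: [0.688, 0.725, -0.001, -0.002]
contact_force: [0.5, -0.4, -3.2]
opening: 0.525
finger_force: 41.6
shift cm [ 38.02 -17.87   0.04] len 0.4201326580269877 t 18.925 F [ 0.5 -0.4 -3.2]
```

```bash
python3 -m pendant '[{"dx":2,"dy":-1,"dz":0,"twist":0},{"dx":6,"dy":-3,"dz":0,"twist":0},{"dx":11,"dy":-5,"dz":0,"twist":0},{"dx":16,"dy":-7.5,"dz":0,"twist":0},{"dx":21,"dy":-10,"dz":0,"twist":0},{"dx":26,"dy":-12.3,"dz":0,"twist":0},{"dx":31,"dy":-14.6,"dz":0,"twist":0},{"dx":35.5,"dy":-16.7,"dz":0,"twist":0},{"dx":37.5,"dy":-17.6,"dz":0,"twist":0},{"dx":38,"dy":-17.9,"dz":0,"twist":0}]'
python3 -m pendant '[{"dx":0,"dy":0,"dz":1.5,"twist":0},{"dx":0,"dy":0,"dz":3,"twist":0},{"dx":0,"dy":0,"dz":4,"twist":0},{"dx":0,"dy":0,"dz":4.5,"twist":0},{"dx":0,"dy":0,"dz":4.8,"twist":0},{"dx":0,"dy":0,"dz":4.8,"twist":0}]'
for i in 1 2; do python3 -m pendant '[{"dx":0,"dy":0,"dz":0.1,"twist":0},{"dx":0,"dy":0,"dz":0.1,"twist":0}]' | egrep 'pos|contact'; done
```

```text
time: 20.18
eef_pos: [0.4345, 0.3054, 0.23]
tcp_rot: [0.687, 0.726, -0.002, -0.001]
contact_force: [-0.0, -0.3, -3.2]
opening: 0.524
finger_force: 41.7
time: 20.92
eef_pos: [0.4372, 0.3043, 0.184]
tcp_rot: [0.689, 0.725, 0.0, 0.0]
contact_force: [-0.4, 0.1, -2.7]
opening: 0.525
finger_force: 41.6
eef_pos: [0.4371, 0.3045, 0.1832]
contact_force: [0.5, -0.1, -2.9]
eef_pos: [0.437, 0.3044, 0.1818]
contact_force: [-1.4, 0.3, -3.0]
```

```bash
for i in 1 2 3; do python3 -m pendant '[{"dx":0,"dy":0,"dz":0.1,"twist":0},{"dx":0,"dy":0,"dz":0.1,"twist":0}]' | egrep 'pos|contact'; done
```

```text
eef_pos: [0.4369, 0.3043, 0.1807]
contact_force: [0.1, 0.7, -2.5]
eef_pos: [0.4369, 0.3044, 0.1797]
contact_force: [0.8, -0.6, -2.7]
eef_pos: [0.4369, 0.3043, 0.1787]
contact_force: [0.6, 0.1, -3.1]
```

```bash
for i in 1 2 3; do python3 -m pendant '[{"dx":0,"dy":0,"dz":0.1,"twist":0},{"dx":0,"dy":0,"dz":0.1,"twist":0}]' | egrep 'pos|contact'; done
```

```text
eef_pos: [0.4369, 0.3044, 0.1777]
contact_force: [-0.1, -0.3, -2.9]
eef_pos: [0.4371, 0.3045, 0.1773]
contact_force: [-1.9, -0.1, 0.6]
eef_pos: [0.437, 0.3044, 0.1759]
contact_force: [-1.4, 0.3, 0.8]
```

```bash
python3 -m pendant '[{"dx":0,"dy":0,"dz":0,"twist":0},{"dx":0,"dy":0,"dz":0,"twist":0},{"dx":0,"dy":0,"dz":0,"twist":0}]' 80 40
python3 -m pendant '[{"dx":0,"dy":0,"dz":-2,"twist":0},{"dx":0,"dy":0,"dz":-6,"twist":0},{"dx":0,"dy":0,"dz":-10,"twist":0},{"dx":-5,"dy":3,"dz":-12,"twist":0},{"dx":-10,"dy":6,"dz":-12,"twist":0},{"dx":-15,"dy":8,"dz":-12,"twist":0},{"dx":-15,"dy":8,"dz":-12,"twist":0},{"dx":-15,"dy":8,"dz":-12,"twist":0},{"dx":-15,"dy":8,"dz":-12,"twist":0},{"dx":-15,"dy":8,"dz":-12,"twist":0}]' 100
python3 - <<'E'
from h import *
c=snap('side'); a=cv2.cvtColor(c['img'],cv2.COLOR_RGB2BGR)[200:400,130:400]; cv2.imwrite('pics/s3.png',cv2.resize(a,None,fx=2.9,fy=2.9,interpolation=cv2.INTER_CUBIC))
P=cloud(c).reshape(-1,3)
for x,y,r in((.436,.305,.08),(.64,.275,.08)):
  k=(np.hypot(P[:,0]-x,P[:,1]-y)<r)&(P[:,2]>.085)&(P[:,2]<.128);print(k.sum(),np.median(P[k],0))
k=(np.hypot(P[:,0]-.436,P[:,1]-.305)<.045)&(P[:,2]>.13)&(P[:,2]<.19)
from scipy.optimize import least_squares
D=P[k];print(k.sum(),least_squares(lambda p:np.hypot(D[:,0]-p[0],D[:,1]-p[1])-.023,[.436,.305],loss='soft_l1',f_scale=.002).x)
E
```

```text
time: 23.3
eef_pos: [0.4372, 0.3044, 0.1759]
tcp_rot: [0.688, 0.725, 0.0, 0.0]
contact_force: [-0.2, -1.2, 0.6]
opening: 0.8
finger_force: 0.0
time: 24.55
eef_pos: [0.5242, 0.1599, 0.2959]
tcp_rot: [0.688, 0.726, 0.0, 0.0]
contact_force: [0.3, -1.1, 1.1]
opening: 1.001
finger_force: 0.0
3245 [0.42148776 0.32158867 0.11868333]
2731 [0.63459825 0.2910781  0.09767598]
479 [0.43499604 0.30246033]
```

View pics/s3.png

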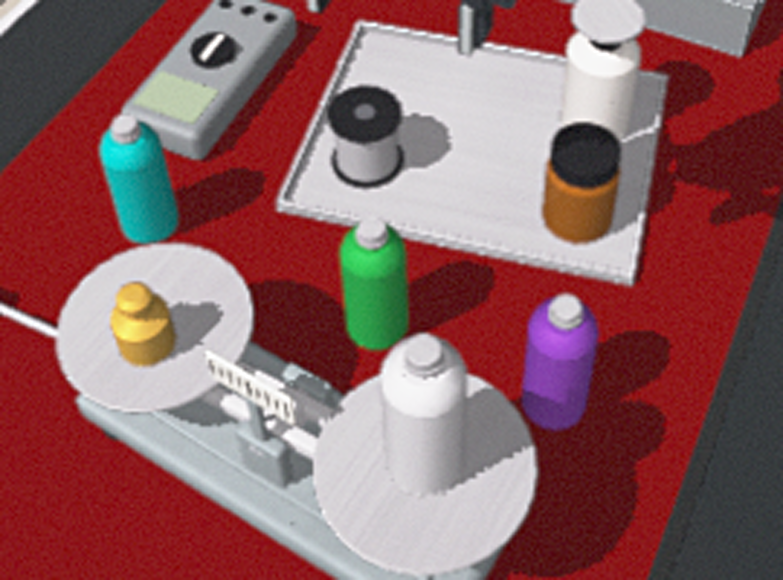

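The second cartridge stands freely at (425,430). The pan heights are the same as before (0.1187 and 0.0977), so the beam is at its light stop again and this one goes in the bin too.

```bash
python3 go.py .436 .3035 .1775
python3 -m pendant '[{"dx":5,"dy":-3,"dz":0,"twist":0},{"dx":10,"dy":-6,"dz":0,"twist":0},{"dx":15,"dy":-8.1,"dz":0,"twist":0},{"dx":15,"dy":-8.1,"dz":0,"twist":0},{"dx":15,"dy":-8.1,"dz":4,"twist":0},{"dx":15,"dy":-8.1,"dz":8,"twist":0},{"dx":15,"dy":-8.1,"dz":11,"twist":0},{"dx":15,"dy":-8.1,"dz":11.8,"twist":0},{"dx":15,"dy":-8.1,"dz":11.8,"twist":0}]' 100
python3 -m pendant '[{"dx":0,"dy":0,"dz":0,"twist":0},{"dx":0,"dy":0,"dz":0,"twist":0},{"dx":0,"dy":0,"dz":0,"twist":0},{"dx":0,"dy":0,"dz":0,"twist":0},{"dx":0,"dy":0,"dz":0,"twist":0}]' 40 30
python3 -m pendant '[{"dx":0,"dy":0,"dz":-1,"twist":0},{"dx":0,"dy":0,"dz":-4,"twist":0},{"dx":0,"dy":0,"dz":-7,"twist":0},{"dx":0,"dy":0,"dz":-8,"twist":0},{"dx":0,"dy":0,"dz":-8,"twist":0}]'
python3 go.py .55 0 .257; python3 go.py .55 -.28 .257
```

```text
shift cm [14.83 -8.04 11.84] len 0.2060883754636517 t 24.6 F [-0.1  0.4  0.2]
time: 25.72
eef_pos: [0.4364, 0.304, 0.1781]
tcp_rot: [0.689, 0.725, -0.0, 0.0]
contact_force: [-0.3, -0.0, 0.1]
opening: 1.004
finger_force: 0.0
time: 26.35
eef_pos: [0.4366, 0.3045, 0.1782]
tcp_rot: [0.688, 0.725, 0.001, 0.0]
contact_force: [1.6, 0.3, -0.7]
opening: 0.522
finger_force: 34.0
time: 26.98
eef_pos: [0.4358, 0.3043, 0.2579]
tcp_rot: [0.688, 0.725, -0.0, -0.0]
contact_force: [-0.6, 0.5, -2.6]
opening: 0.524
finger_force: 33.8
shift cm [-30.98   9.82   0.08] len 0.32501916922402735 t 26.975 F [-0.6  0.5 -2.6]
shift cm [-58.95   8.36   0.08] len 0.5953498475500631 t 26.975 F [-0.6  0.5 -2.6]
```

```bash
python3 -m pendant '[{"dx":-2,"dy":0.8,"dz":0,"twist":0},{"dx":-6,"dy":2,"dz":0,"twist":0},{"dx":-11,"dy":3.6,"dz":0,"twist":0},{"dx":-16,"dy":5.2,"dz":0,"twist":0},{"dx":-21,"dy":6.8,"dz":0,"twist":0},{"dx":-26,"dy":8.3,"dz":0,"twist":0},{"dx":-31,"dy":9.8,"dz":0,"twist":0},{"dx":-36,"dy":9.6,"dz":0,"twist":0},{"dx":-41,"dy":9.3,"dz":0,"twist":0},{"dx":-46,"dy":9,"dz":0,"twist":0}]'
python3 -m pendant '[{"dx":-5,"dy":-0.3,"dz":0,"twist":0},{"dx":-10,"dy":-0.5,"dz":0,"twist":0},{"dx":-12.5,"dy":-0.6,"dz":0,"twist":0},{"dx":-12.9,"dy":-0.6,"dz":0,"twist":0},{"dx":-12.9,"dy":-0.6,"dz":3,"twist":0},{"dx":-12.9,"dy":-0.6,"dz":6,"twist":0},{"dx":-12.9,"dy":-0.6,"dz":8,"twist":0},{"dx":-12.9,"dy":-0.6,"dz":8,"twist":0}]'
python3 go.py .55 -.28 .062
```

```text
time: 28.22
eef_pos: [0.5486, -0.1515, 0.2553]
tcp_rot: [0.688, 0.725, -0.001, -0.002]
contact_force: [-0.2, -0.5, -3.4]
opening: 0.53
finger_force: 33.7
time: 29.22
eef_pos: [0.5496, -0.2776, 0.1754]
tcp_rot: [0.688, 0.726, -0.0, -0.003]
contact_force: [0.1, 0.1, -2.3]
opening: 0.524
finger_force: 33.7
shift cm [-0.28  0.07 11.34] len 0.11340531700145393 t 29.225 F [ 0.1  0.1 -2.3]
```

```bash
python3 -m pendant '[{"dx":0,"dy":0,"dz":3,"twist":0},{"dx":0,"dy":0,"dz":6,"twist":0},{"dx":0,"dy":0,"dz":8.5,"twist":0},{"dx":0,"dy":0,"dz":9.8,"twist":0},{"dx":0,"dy":0,"dz":10.4,"twist":0},{"dx":0,"dy":0,"dz":10.6,"twist":0},{"dx":0,"dy":0,"dz":10.6,"twist":0}]' | egrep 'pos|contact'
for i in 1 2; do python3 -m pendant '[{"dx":0,"dy":0,"dz":0.2,"twist":0},{"dx":0,"dy":0,"dz":0.2,"twist":0}]' | egrep 'pos|contact'; done
```

```text
eef_pos: [0.5512, -0.2799, 0.0729]
contact_force: [0.1, 0.6, -3.4]
eef_pos: [0.5506, -0.2796, 0.0701]
contact_force: [-0.0, 0.1, -2.6]
eef_pos: [0.5504, -0.2794, 0.0676]
contact_force: [1.6, -0.1, -3.4]
```

```bash
for i in 1 2 3; do python3 -m pendant '[{"dx":0,"dy":0,"dz":0.1,"twist":0},{"dx":0,"dy":0,"dz":0.1,"twist":0},{"dx":0,"dy":0,"dz":0.1,"twist":0}]' | egrep 'pos|contact'; done
```

```text
eef_pos: [0.5506, -0.2797, 0.0671]
contact_force: [-0.3, 0.0, 1.1]
eef_pos: [0.5507, -0.2798, 0.067]
contact_force: [-3.2, 1.1, 4.8]
eef_pos: [0.5508, -0.2799, 0.0671]
contact_force: [-4.7, 3.0, 8.8]
```

Floor contact; release and retreat.

```bash
python3 -m pendant '[{"dx":0,"dy":0,"dz":-0.15,"twist":0},{"dx":0,"dy":0,"dz":-0.15,"twist":0},{"dx":0,"dy":0,"dz":-0.15,"twist":0},{"dx":0,"dy":0,"dz":-0.15,"twist":0}]' 80 30 | egrep 'open|contact'
python3 -m pendant '[{"dx":0,"dy":0,"dz":-2,"twist":0},{"dx":0,"dy":0,"dz":-6,"twist":0},{"dx":0,"dy":0,"dz":-11,"twist":0},{"dx":0,"dy":0,"dz":-16,"twist":0},{"dx":5,"dy":0,"dz":-18,"twist":0},{"dx":10,"dy":0,"dz":-18,"twist":0},{"dx":15,"dy":0,"dz":-18,"twist":0},{"dx":20,"dy":0,"dz":-18,"twist":0},{"dx":20,"dy":0,"dz":-18,"twist":0},{"dx":20,"dy":0,"dz":-18,"twist":0}]'
python3 - <<'E'
from h import *
T=snap('top');a=cv2.cvtColor(T['img'],cv2.COLOR_RGB2BGR)[110:330,120:450]; cv2.imwrite('pics/t3.png',cv2.resize(a,None,fx=2.4,fy=2.4,interpolation=cv2.INTER_CUBIC))
E
```

```text
contact_force: [0.0, 0.9, 0.4]
opening: 0.801
time: 33.48
eef_pos: [0.5405, -0.0801, 0.2476]
tcp_rot: [0.688, 0.725, 0.0, 0.001]
contact_force: [-0.5, -0.9, -0.8]
opening: 0.801
finger_force: 0.0
```

View pics/t3.png

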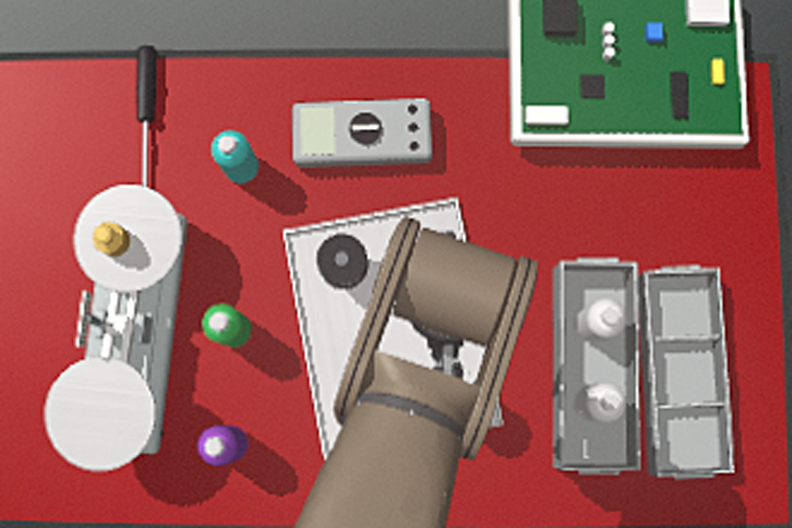

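Both cartridges stand upright in the bin at (604,320) and (604,402), and the check weight is on its pan at (111,239).

```bash
python3 -c "from plant import ctrl; print(ctrl.sign_off())"
```

```text
the job is handed in; nothing more can be done
None
```

Both cartridges weighed lighter than the check weight, so both now stand upright in the plain bin, and the job was handed in at about 33.5 s of the 61 s allowed.

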